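# Short-spin the loaded microcentrifuge

### The job

Give the tubes already loaded in the microcentrifuge a short spin: switch the machine on by pressing the raised, red-marked half of its power rocker down, then push the open lid down until it is fully shut, then press the blue key all the way down and keep it pressed; the spin lasts only while that key is held, so the program finishes while still holding it down. This is fingertip work for a closed gripper: pick nothing up, do not lift the lid, press neither of the other two keys, and leave everything that stands or lies around the machine where it is.

Things in the scene. Friction and masses are not known exactly. Their poses are not given: they have to be found in the camera images.
- centrifuge: The microcentrifuge: light grey bench machine, fixed, 220 mm wide (y), 270 mm deep (x), flat deck 112 mm above the bench, lid hinged at the back, dark sloping control panel along its front. Origin: centre of its underside. Axes: x from its front (facing the robot) to its back, y to its left seen from the front, z up; turned up to 0.3 rad about z.
- panel: The control panel, full width, 80 mm up the slope, rising to the back at 0.36 rad (21 deg). Origin: middle of its surface, at (-98, 0, 96) mm in the machine's frame; x up the slope, y to the left, z straight out of it. In a row at its mid-slope, by y in mm: black power rocker +80, dark display 0 to +54, white key -22, green key -57, blue key -92.
- power (a joint): Black mains rocker, 30 mm across (y) by 21 mm up the slope, pivot at its middle, in a 3 mm high grey frame. 0 = off: right half flat, 7 mm above the panel; left half (outer, red mark) slopes up to 13 mm above the panel at its end. 0.42 rad = on: left half flat, right half up. Takes about 3 N on the left half, all the way; stays where it is left.
- power_on_half (a point): Middle of the upper surface of the rocker's left (outer, red-marked) half, 10 mm left of the pivot; goes about 4 mm down when switched on. Press here, into the panel or straight down.
- lid (a joint): Lid angle, rad: 0 = fully shut, grows as it opens; starts at 0.65 to 1.0, stop at 1.25. Light grey plate with a round dark window on top, 204 mm wide, top 24 mm above the hinge line when shut; front edge 170 mm from the hinge, with a 70 mm wide lip out to 182 mm. Stiff hinge: stays where it is left; about 1 to 4 N at the front edge pushes it down.
- lid_hinge (a point): Middle of the lid's hinge line, at (112, 0, 114) mm in the machine's frame. The line runs along the machine's y axis.
- lid_push (a point): Point on the lid's outer (upper) surface near its front edge, mid-width: 155 mm from the hinge along the lid and 24 mm out from it. With the lid shut it is at (-43, 0, 138) mm in the machine's frame. Push down here, following the arc about the hinge.
- spin_key (a joint): Blue short-spin key (rightmost), a spring key 20 x 20 mm: 0 = up, its top 8 mm above the panel; 0.005 (m) = fully down, its top 3 mm above the panel; moves straight into the panel. Takes 2 N to start moving and 6 N to be fully down; springs back when let go.
- spin_key_top (a point): Middle of the top of the blue key; moves with it.
- start_key (a joint): Green key (35 mm left of the blue one, centre to centre), same size and spring; leave alone. 0 = up, 0.005 m = down.
- lid_key (a joint): White lid-release key (70 mm left of the blue one), same size and spring; leave alone. 0 = up, 0.005 m = down.
- white_bottle: White jar with a blue cap and a yellow label, 62 mm wide, 135 mm high, standing beside the machine; origin: centre of its underside. Leave alone.
- amber_bottle: Brown bottle with a black cap, 60 mm wide, 130 mm high, standing beside the machine; origin: centre of its underside. Leave alone.
- flask: Conical glass flask with a stopper, 68 mm wide at the foot, 124 mm high; origin: centre of its underside. Leave alone.
- tube_rack: Green rack 205 x 105 mm (its x, y) and 26 mm high, small capped tubes in it up to 37 mm high; lies to the right of the machine; origin: centre of its underside. Leave alone.
- blue_cap: Blue screw cap, 41 mm wide, 16 mm high, on the bench in front of the machine; origin: centre of its underside. Leave alone.
- purple_cap: Purple screw cap, 27 mm wide, 13 mm high, on the bench in front of the machine; origin: centre of its underside. Leave alone.
- marker: Marker pen, 133 mm long (its x), 13 mm thick, lying on the bench in front of the machine; origin: middle of its underside. Leave alone.
- tip_box: Orange pipette-tip box, 90 x 125 mm, 54 mm high, to the left of the machine; origin: centre of its underside. Leave alone.

How it is judged:
By the outcome, as a careful person would: the job done as asked, in the order asked, and still so for the second after the job is handed in, while the arm keeps its last pose, push and grip.
It also fails if it takes over 51 s, if anything falls off the work surface, if the arm or the gripper's body presses on something with over 40 N, if the wrist force passes 120 N, or if a joint passes its speed limit or range.

### The arm

A 7-joint arm with a two-finger parallel gripper is mounted at the origin on the work surface. World frame = base frame: x ahead of the robot, y to its left, z up, the work surface at z = 0. Lengths are in m, angles in rad, forces in N, time in s.
With the tool pointing down it reaches from about 0.425 to 0.875 m from the base axis. Payload 9.9 kg.
Tool frame: the origin (TCP) lies at the very end of the fingers, on their centre line; the grasp point (between the pads) lies 19 mm behind it (r.grasp_offset is the z of the grasp point in the tool frame, in m); z points along the fingers, y is the direction in which the jaws open and shut (so a half turn about z gives the same grasp; the last joint's range is limited). The gripper opens to 85 mm and grips with 20 to 120 N. Pads are 22 mm wide; open, the fingers measure 114 mm over their backs; the gripper's body (76 mm by 85 mm) begins 54 mm behind the grasp point. The pads swing forward as they close: fully open they stand 13 mm farther back than shut.
Start: joints at [1.058, 0.576, 0.025, 1.437, -0.015, 1.129, -0.057], TCP at [0.281, -0.614, 0.231] pointing down, gripper open.
Joint ranges: [-2.76, 2.76], [-0.34, 2.15], [-1.52, 1.57], [0.19, 2.46], [-1.09, 4.23], [0.17, 1.99], [-2.82, 2.82]. Speed limits (rad/s): [2.22, 2.22, 3.01, 3.01, 3.14, 3.14, 3.14].

### API

Orientations are given as a unit quaternion [w, x, y, z].
In Python, from plant import monitor, eyes, workorder, r gives the robot as it stands. The module is installed in compiled form; this text tells all that it offers.
- The arm moves only by the tool send_rows, never from a script. Its argument "targets" is one flat list of numbers, 7 for each row, row after row: the shift along the world's x, y, z in m, then the turn, a rotation vector about the world's x, y, z in rad, then the opening in per cent of the stroke, from 0 (shut) to 100 (fully open). In form: [dx, dy, dz, ax, ay, az, claw, dx, dy, dz, ax, ay, az, claw, ...]. A call has 1 to 5 rows; each row shifts and turns the pose as measured when the row begins; what a row does not reach is not made up. A row lasts 1/10 s, in which the tool goes at most 50 mm and 8.59 degrees, less where a joint would pass 70% of its speed; a pose out of reach is approached as far as the arm can. A call is refused whole if a number of a shift passes 0.05 or a number of a turn 0.15, either way. A call with a gripper value outside its range is refused whole. The fingers move at their own pace and stop on an object; "squeeze" is the grip in N (left out, the last holds). Time passes only in rows, so rows that do not move let the fingers close. It gives the time, the measured TCP pose, the force and the opening at its end, in the units of the state.
- monitor.read_state(): the state, without advancing time (a new reading comes with each control period).
- eyes.camera(name): name is "scene" or "top"; returns a dict with "img" (400x640x3 uint8, blue, green, red), "K" (3x3 intrinsics, pixels), "extrinsics" (4x4, takes a point from camera to world coordinates). Camera axes: x right, y down, z forward; pixel columns grow to the right and rows downward; lengths in m; the calibration is good to about 2 mm. A picture is of the moment at which its call begins. There is no depth.
- workorder.sign_off(): hands the job in, once; it reports no verdict.
Trained networks look in a picture, given as the dict that the camera call returned (one of the last four; its "shot" number tells which), for a name from the list of things; names that differ only in an ending like _2 or _b are one class to them, and where a whole thing is asked for, a point or a joint stands for the part that bears it (a point fixed in the world has none). Each returns a list of dicts, best first, with "p" (0 to 1); they miss things now and then, are a little off and sometimes report something else, mostly with a low value. They report only what shows in the picture. A call takes as long as a camera call.
- eyes.find_in(target, picture): "point" ([column, row] in pixels, amid what is visible of it).
- eyes.outline_of(target, picture): "pixels" (400x640 bool, what is visible of it) and "point" ([column, row] in pixels, amid what is visible of it).
- eyes.mark_of(target, picture): "point" ([column, row] in pixels: a listed point, or the origin of a listed thing).
The state is a dict: "time": time; "qpos": joint angles; "qd": joint speeds; "joint_efforts": joint torques, N m; "position": TCP position; "orientation": TCP orientation; "ft_force": force on the tool from outside, world axes, zero at the start; "torque": the same for the moment, N m; "opening": finger opening in m.
Only numpy, scipy, OpenCV 4.12 (cv2) and the standard library are available. Lean on these libraries where they do the work, as an engineer would, in place of code of your own. Each camera call takes 0.05 s, during which the arm holds its last target. There are 200 camera calls.

## Working session

There is one attempt and no reset: what is moved stays moved. The work goes in short steps, Python scripts to look and compute and a tool call to move; the robot and the scene stay as the last step left them, time stands still between calls to the robot, and variables do not carry over. Pictures are saved under pics/ and viewed, about 8 in all and at most 12, crops included, and the job is handed in when it is done.

Besides the shell and the picture viewer there is one more tool, called after "Request:" by a JSON object that holds its "name" and its "arguments", one argument or row to a line. send_rows: Moves the arm, as the interface text tells. Its arguments: {"type":"object","properties":{"targets":{"type":"array"},"squeeze":{"type":"number"}},"required":["targets"]}

```bash
mkdir -p pics
cat > h.py <<'E'
import numpy as np,cv2
from plant import monitor,eyes,workorder,r
from scipy.spatial.transform import Rotation as R
def ray(p,c):
    K,T=np.array(c["K"]),np.array(c["extrinsics"])
    d=T[:3,:3]@np.linalg.solve(K,[p[0],p[1],1]);return T[:3,3],d/np.linalg.norm(d)
def proj(P,c):
    T=np.linalg.inv(c["extrinsics"]);q=T[:3,:3]@np.array(P).T+T[:3,3:4];q=np.array(c["K"])@q;return (q[:2]/q[2]).T
E
python3 - <<'E'
from h import *
s=monitor.read_state();print(s["position"],s["orientation"],s["ft_force"],s["time"])
cs={n:eyes.camera(n) for n in("scene","top")}
for n,c in cs.items():
    cv2.imwrite(f"pics/{n}0.png",c["img"])
    print(n,np.round(c["extrinsics"],3).tolist(),np.round(c["K"],1).tolist())
    for t in("centrifuge","panel","power_on_half","lid_hinge","lid_push","spin_key_top","start_key","lid_key"):
        print(t,[(np.round(m["point"],1).tolist(),round(m["p"],2)) for m in eyes.mark_of(t,c)[:2]])
E
```

```text
[ 0.28045251 -0.613487    0.23044741] [-7.88437854e-04  9.77103022e-01  2.12765153e-01 -2.26537434e-04] [ 0.8209252  -0.5440145   1.58603076] 0.0
scene [[-0.973, 0.182, -0.143, 0.735], [0.231, 0.802, -0.551, 0.709], [0.014, -0.569, -0.822, 1.073], [0.0, 0.0, 0.0, 1.0]] [[401.5, 0.0, 324.0], [0.0, 401.5, 201.2], [0.0, 0.0, 1.0]]
centrifuge [([324.9, 216.6], 0.55)]
panel [([359.7, 195.9], 0.59)]
power_on_half [([362.1, 221.2], 0.4)]
lid_hinge [([287.1, 198.0], 0.89), ([359.1, 194.7], 0.39)]
lid_push [([312.4, 165.7], 0.78)]
spin_key_top [([339.7, 259.5], 0.73), ([353.0, 166.6], 0.47)]Traceback (most recent call last):
  File "<stdin>", line 8, in <module>
ValueError: it knows: amber_bottle, blue_cap, centrifuge, flask, lid_hinge, lid_push, marker, panel, power_on_half, purple_cap, spin_key_top, tip_box, tube_rack, white_bottle
```

Run:
```python
from h import *
cs={n:eyes.camera(n) for n in("scene","top")}
print(np.round(cs["top"]["extrinsics"],3).tolist(),np.round(cs["top"]["K"],1).tolist())
cv2.imwrite("pics/both.png",np.vstack([cs["scene"]["img"][:300],cs["top"]["img"][:300]]))
cv2.imwrite("pics/top0.png",cs["top"]["img"])
L={"centrifuge":(0,0,0),"panel":(-98,0,96),"lid_hinge":(112,0,114),"power_on_half":(-98-3.5,90,96+9.4),"spin_key_top":(-98-2.9,-92,96+7.5)}
for t in list(L)+["lid_push"]:
    ms={n:eyes.mark_of(t,c)[:2] for n,c in cs.items()}
    for n in ms: print(t,n,[(np.round(m["point"],1).tolist(),round(m["p"],2)) for m in ms[n]])
    for a in ms["scene"]:
      for b in ms["top"]:
        A=np.zeros((3,3));v=np.zeros(3);rs=[ray(a["point"],cs["scene"]),ray(b["point"],cs["top"])]
        for o,d in rs: M=np.eye(3)-np.outer(d,d);A+=M;v+=M@o
        P=np.linalg.solve(A,v);e=[np.linalg.norm((np.eye(3)-np.outer(d,d))@(P-o)) for o,d in rs]
        print("   ",np.round(P,4),"miss",round(e[0],4))
```

```text
[[-0.02, -0.986, 0.164, 0.342], [-1.0, 0.015, -0.026, 0.094], [0.023, -0.164, -0.986, 1.225], [0.0, 0.0, 0.0, 1.0]] [[482.4, 0.0, 321.9], [0.0, 482.4, 196.4], [0.0, 0.0, 1.0]]
centrifuge scene [([324.6, 216.6], 0.65)]
centrifuge top [([332.0, 192.1], 0.89)]
    [ 0.5584  0.0354 -0.0192] miss 0.0012
panel scene [([361.4, 194.1], 0.93)]
panel top [([325.0, 223.9], 0.7)]
    [0.4581 0.0614 0.1114] miss 0.0046
lid_hinge scene [([286.5, 198.0], 0.67), ([376.1, 194.9], 0.59)]
lid_hinge top [([335.5, 137.9], 0.71), ([327.3, 266.2], 0.36)]
    [0.6706 0.0285 0.1088] miss 0.002
    [0.5182 0.0352 0.0887] miss 0.1542
    [0.5368 0.1138 0.3013] miss 0.1021
    [0.3796 0.0459 0.0524] miss 0.0157
power_on_half scene [([362.1, 218.0], 0.43), ([312.9, 164.4], 0.37)]
power_on_half top [([332.1, 154.8], 0.6), ([289.8, 220.2], 0.5)]
    [0.5467 0.1029 0.1623] miss 0.0888
    [0.4734 0.1404 0.1034] miss 0.0006
    [0.5921 0.0444 0.2587] miss 0.0035
    [0.5271 0.1074 0.2994] miss 0.0807
spin_key_top scene [([356.9, 166.8], 0.62), ([320.5, 142.8], 0.35)]
spin_key_top top [([364.6, 229.6], 0.52)]
    [ 0.4442 -0.0301  0.1247] miss 0.002
    [ 0.4938 -0.0441  0.2098] miss 0.0598
lid_push scene [([311.3, 162.4], 0.63)]
lid_push top [([334.3, 153.8], 0.6), ([230.0, 154.9], 0.34)]
    [0.5943 0.0395 0.2612] miss 0.0044
    [0.588  0.2089 0.4401] miss 0.0457
```

View pics/both.png

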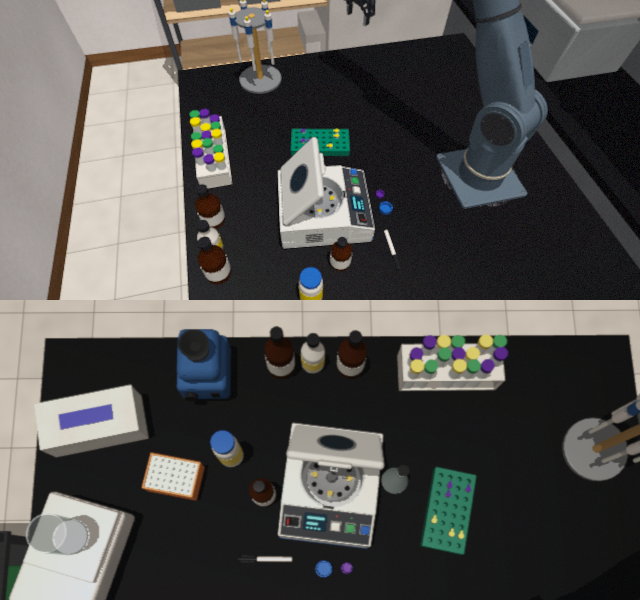

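The scene view shows the machine at about (325,200), with its lid half open and its panel towards the robot. In the top view the rocker is near (292,222), the blue key near (364,230), a flask stands to the right and the amber bottle to the left. Next I'll fit the machine pose.

```bash
cat >> h.py <<'E'
def mach(p):
    return np.array([p[0],p[1],0]),R.from_rotvec([0,0,p[2]])
def pts(p):
    t,Q=mach(p);a=p[3];c,s=np.cos(.36),np.sin(.36)
    pan=lambda x,y,z:np.array([-.098+x*c-z*s,y,.096+x*s+z*c])
    L={"centrifuge":[0,0,0],"panel":[-.098,0,.096],"lid_hinge":[.112,0,.114],"power_on_half":pan(0,.090,.0105),"spin_key_top":pan(0,-.092,.008),
     "lid_push":[.112-(.155*np.cos(a)-.024*np.sin(a)),0,.114+.155*np.sin(a)+.024*np.cos(a)],
     "start":pan(0,-.057,.008),"white":pan(0,-.022,.008)}
    for i,(x,y) in enumerate([(.04,.11),(.04,-.11),(-.04,.11),(-.04,-.11)]): L[f"pc{i}"]=pan(x,y,0)
    return {k:t+Q.apply(v) for k,v in L.items()}
E
python3 - <<'E'
from h import *
from scipy.optimize import least_squares
cs={n:eyes.camera(n) for n in("scene","top")}
p0=np.array([.5584,.045,-.1,.95]);obs=[]
ini=pts(p0)
for n,c in cs.items():
  for t in("centrifuge","panel","lid_hinge","power_on_half","spin_key_top","lid_push"):
    u=proj([ini[t]],c)[0]
    ms=[m for m in eyes.mark_of(t,c) if np.hypot(*(m["point"]-u))<25]
    if ms: obs.append((n,t,np.array(ms[0]["point"])))
f=lambda p:np.concatenate([proj([pts(p)[t]],cs[n])[0]-q for n,t,q in obs])
s=least_squares(f,p0,loss="soft_l1",f_scale=2);p=s.x
print(np.round(p,4));np.save("p.npy",p)
for o,e in zip(obs,f(p).reshape(-1,2)):print(o[0],o[1],np.round(e,1))
for k,v in pts(p).items():print(k,np.round(v,4))
out=[]
for n,c in cs.items():
    z=4;im=cv2.resize(c["img"],None,fx=z,fy=z,interpolation=cv2.INTER_CUBIC)
    P=pts(p)
    for k,v in P.items():
        u=proj([v],c)[0];cv2.circle(im,tuple(int(q) for q in u*z+z/2),3,(0,255,255) if "pc" not in k else (255,0,255),-1)
    u=(proj([P["panel"]],c)[0]*z).astype(int);out.append(im[u[1]-290:u[1]+210,u[0]-260:u[0]+140 if n=="scene" else u[0]+0+260][:, :400 if n=="scene" else None])
cv2.imwrite("pics/fit.png",np.hstack([o[:,-400:] if i else o for i,o in enumerate(out)]))
E
```

```text
[ 0.5603  0.0445 -0.1229  0.9014]
scene panel [-0.8  1. ]
scene lid_hinge [ 2.2 -1.4]
scene power_on_half [-1.1 -0.6]
scene lid_push [ 2.4 -2.3]
top centrifuge [-1.1  0.3]
top panel [-0.7  2.5]
top lid_hinge [ 0.2 -0.3]
top power_on_half [-1.  -0.3]
top spin_key_top [ 2.6 -4.6]
top lid_push [-0.8 -1. ]
centrifuge [0.5603 0.0445 0.    ]
panel [0.4631 0.0565 0.096 ]
lid_hinge [0.6715 0.0308 0.114 ]
power_on_half [0.4704 0.1463 0.1058]
spin_key_top [ 0.449  -0.0344  0.1035]
lid_push [0.5947 0.0403 0.2504]
start [4.533e-01 3.000e-04 1.035e-01]
white [0.4576 0.0351 0.1035]
pc0 [0.5137 0.1611 0.1101]
pc1 [ 0.4867 -0.0572  0.1101]
pc2 [0.4394 0.1703 0.0819]
pc3 [ 0.4124 -0.048   0.0819]
```

View pics/fit.png

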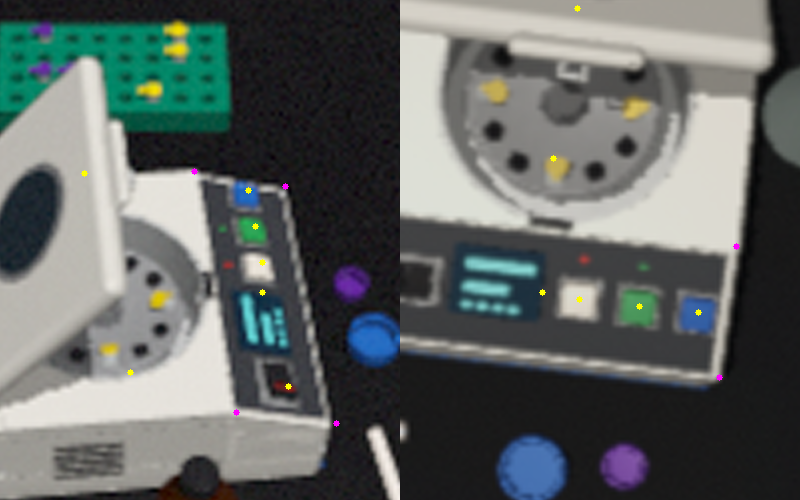

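The fit agrees with the pictures to within about 2–3 mm: the yellow dots sit on the keys and the rocker. I'll add a small planner and start moving.

```bash
cat > go.py <<'E'
# usage: go.py x y z(world) or "pan x y z" (panel, mm) tilt  -> rows needed
import sys
from h import *
p=np.load("p.npy");p[:2]+=.001
def target(a):
    t,Q=mach(p);c,s_=np.cos(.36),np.sin(.36)
    if a[0]=="pan":
        x,y,z=[float(v)/1000 for v in a[1:4]];P=t+Q.apply([-.098+x*c-z*s_,y,.096+x*s_+z*c]);k=4
    elif a[0]=="m": P=t+Q.apply([float(v)/1000 for v in a[1:4]]);k=4
    else: P=np.array([float(v) for v in a[:3]]);k=3
    b=float(a[k]);z=Q.apply([np.sin(b),0,-np.cos(b)]);y=Q.apply([np.cos(b),0,np.sin(b)])
    return P,R.from_matrix(np.c_[np.cross(y,z),y,z])
if __name__=="__main__":
    s=monitor.read_state();P,G=target(sys.argv[1:])
    w,x,y,z=s["orientation"];d=P-s["position"];rv=(G*R.from_quat([x,y,z,w]).inv()).as_rotvec()
    print("pos",np.round(s["position"],4),"to",np.round(P,4),"d",np.round(d,4),"rot",np.round(rv,3),"F",np.round(s["ft_force"],1),"open",round(s["opening"],4),"t",s["time"]);print("q",np.round(s["qpos"],2))
E
python3 go.py pan 0 92 50 0.36
```

```text
pos [ 0.2806 -0.6139  0.2313] to [0.4579 0.151  0.1428] d [ 0.1772  0.7649 -0.0885] rot [-0.222 -0.303  1.008] F [ 0.1  0.2 -0. ] open 0.085 t 1.8
q [ 1.06  0.58  0.02  1.44 -0.01  1.13 -0.06]
```

Request:
{"name": "send_rows", "arguments": {
  "targets": [0.025,0.045,0.005,0,0,0.12,0,0.025,0.045,0.005,0,0,0.12,0,0.025,0.045,0.005,0,0,0.12,0,0.025,0.045,0,0,0,0.12,0,0.025,0.045,0,0,0,0.12,0]
}}

```text
time: 2.3
position: [0.3976, -0.3967, 0.2454]
orientation: [0.002, 0.869, 0.495, -0.002]
ft_force: [0.7, -0.8, -0.2]
opening: 0.0119
```

```bash
python3 go.py pan 0 92 50 0.36
```

```text
pos [ 0.3976 -0.3967  0.2454] to [0.4579 0.151  0.1428] d [ 0.0602  0.5477 -0.1026] rot [-0.111 -0.343  0.408] F [ 0.7 -0.8 -0.2] open 0.0119 t 2.3
q [ 0.81  0.39 -0.16  1.72  0.08  1.03  0.08]
```

Request:
{"name": "send_rows", "arguments": {
  "targets": [0.008,0.048,0,0,0,0.04,0,0.008,0.048,0,0,0,0.04,0,0.006,0.048,0,-0.01,-0.03,0.04,0,0.006,0.048,0,-0.01,-0.03,0.04,0,0.006,0.048,0,-0.01,-0.03,0.04,0]
}}

```text
time: 2.8
position: [0.4356, -0.1496, 0.2464]
orientation: [0.042, 0.81, 0.585, 0.031]
ft_force: [1.1, 0.9, 0.8]
opening: -0.0001
```

Request:
{"name": "send_rows", "arguments": {
  "targets": [0.005,0.048,-0.005,-0.01,-0.04,0.03,0,0.005,0.048,-0.005,-0.01,-0.04,0.03,0,0.005,0.048,-0.005,-0.01,-0.04,0.03,0,0.005,0.048,-0.01,-0.01,-0.04,0.03,0,0.005,0.048,-0.01,-0.01,-0.04,0.03,0]
}}

```text
time: 3.3
position: [0.4614, 0.093, 0.2158]
orientation: [0.121, 0.753, 0.638, 0.107]
ft_force: [1.4, -1.8, 0.1]
opening: 0.0002
```

```bash
python3 go.py pan 0 92 50 0.36
```

```text
pos [0.4614 0.093  0.2158] to [0.4579 0.151  0.1428] d [-0.0036  0.058  -0.073 ] rot [-0.012 -0.034  0.042] F [ 1.4 -1.8  0.1] open 0.0002 t 3.3
q [-0.08  0.18 -0.41  2.22  0.52  0.55 -1.06]
```

Request:
{"name": "send_rows", "arguments": {
  "targets": [0,0.03,-0.02,-0.005,-0.015,0.02,0,0,0.02,-0.02,-0.005,-0.01,0.015,0,-0.003,0.008,-0.02,0,-0.005,0.005,0,0,0,-0.013,0,0,0,0]
}}

```text
time: 3.7
position: [0.4585, 0.1634, 0.1429]
orientation: [0.131, 0.733, 0.656, 0.124]
ft_force: [1.1, -0.4, 0.2]
opening: -0.0001
```

```bash
python3 go.py pan 0 92 22 0.36
python3 - <<'E'
from h import *
c=eyes.camera("scene");u=proj([[.463,.057,.1]],c)[0].astype(int);t=eyes.camera("top");v=proj([[.463,.057,.1]],t)[0].astype(int)
f=lambda c,u:cv2.resize(c["img"][u[1]-60:u[1]+65,u[0]-65:u[0]+35 if 0 else u[0]+35],None,fx=4,fy=4,interpolation=cv2.INTER_CUBIC)
cv2.imwrite("pics/h1.png",np.hstack([f(c,u),f(t,v)]))
E
```

```text
pos [0.4585 0.1634 0.1429] to [0.4677 0.1498 0.1166] d [ 0.0092 -0.0136 -0.0263] rot [-0.009  0.005 -0.014] F [ 1.1 -0.4  0.2] open -0.0001 t 3.7
q [-0.4   0.32 -0.27  2.32  0.98  0.4  -1.65]
```

View pics/h1.png

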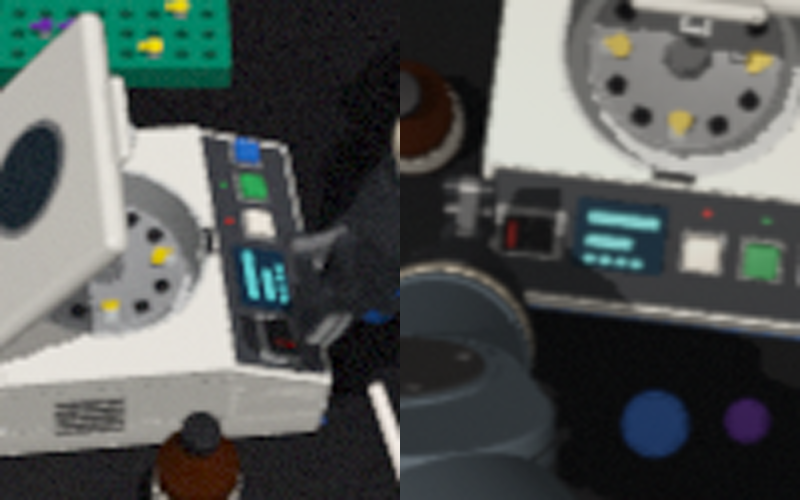

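The fingertip is just outside and above the rocker, whose red mark is at the left in the top crop, about (512,235). I'll line up and press.

Request:
{"name": "send_rows", "arguments": {
  "targets": [0.004,-0.007,-0.01,-0.004,0.002,-0.007,0,0.004,-0.006,-0.01,-0.004,0.002,-0.007,0,0.001,-0.001,-0.005,0,0,0,0,0,0,0,0,0,0,0]
}}

```text
time: 4.2
position: [0.4699, 0.1465, 0.12]
orientation: [0.136, 0.739, 0.65, 0.119]
ft_force: [0.1, -0.3, 0.4]
opening: -0.0001
```

```bash
python3 go.py pan 0 92 7 0.36
```

```text
pos [0.4699 0.1465 0.12  ] to [0.4729 0.1492 0.1026] d [ 0.003   0.0026 -0.0175] rot [0.001 0.003 0.005] F [ 0.1 -0.3  0.4] open -0.0001 t 4.2
q [-0.42  0.37 -0.2   2.34  1.12  0.34 -1.77]
```

Request:
{"name": "send_rows", "arguments": {
  "targets": [0,0.003,-0.004,0,0,0,0,0.001,0,-0.005,0,0,0,0,0.001,0,-0.004,0,0,0,0,0.001,0,-0.003,0,0,0,0]
}}

```text
time: 4.6
position: [0.4755, 0.1497, 0.1076]
orientation: [0.137, 0.739, 0.648, 0.122]
ft_force: [-3.2, 4.0, 3.4]
opening: -0.0003
```

```bash
python3 go.py pan 0 92 7 0.36
```

```text
pos [0.4755 0.1497 0.1076] to [0.4729 0.1492 0.1026] d [-0.0026 -0.0005 -0.005 ] rot [-0.003  0.009  0.008] F [-3.2  4.   3.4] open -0.0003 t 4.6
q [-0.46  0.41 -0.15  2.34  1.23  0.32 -1.89]
```

Request:
{"name": "send_rows", "arguments": {
  "targets": [-0.002,0,-0.003,0,0.004,0,0,-0.001,0,-0.003,0,0.004,0,0,0,0,-0.003,0,0,0,0]
}}

```text
time: 4.9
position: [0.4743, 0.1504, 0.1014]
orientation: [0.135, 0.74, 0.648, 0.122]
ft_force: [-33.9, -2.7, 84.3]
opening: 0.0
```

```bash
python3 go.py pan 0 92 7 0.36
```

```text
pos [0.4743 0.1504 0.1014] to [0.4729 0.1492 0.1026] d [-0.0014 -0.0012  0.0012] rot [-0.005  0.007  0.008] F [-33.9  -2.7  84.3] open 0.0 t 4.9
q [-0.47  0.42 -0.14  2.35  1.28  0.3  -1.94]
```

That reached the hard stop at a high force, so I'll back off and check the rocker.

Request:
{"name": "send_rows", "arguments": {
  "targets": [-0.001,0,0.005,0,0,0,0,-0.005,0,0.02,0,0,0,0,-0.01,0,0.04,0,0,0,0,-0.01,-0.02,0.045,0,0,0,0,-0.01,-0.04,0.045,0,0,0,0]
}}

```text
time: 5.4
position: [0.4413, 0.1048, 0.2339]
orientation: [0.135, 0.739, 0.65, 0.118]
ft_force: [0.6, -0.8, 1.0]
opening: -0.0001
```

```bash
python3 go.py m -55 0 300 0.15
python3 - <<'E'
from h import *
P=[.463,.057,.1]
c=eyes.camera("scene");u=proj([P],c)[0].astype(int);t=eyes.camera("top");v=proj([P],t)[0].astype(int)
for k in("lid_push",):
  for n,cc in(("s",c),("t",t)):print(n,[(np.round(m["point"],1),round(m["p"],2)) for m in eyes.mark_of(k,cc)[:2]],proj([pts(np.load("p.npy"))[k]],cc)[0])
f=lambda c,u:cv2.resize(c["img"][u[1]-60:u[1]+65,u[0]-65:u[0]+35],None,fx=4,fy=4,interpolation=cv2.INTER_CUBIC)
cv2.imwrite("pics/h2.png",np.hstack([f(c,u),f(t,v)]))
E
```

```text
pos [0.4413 0.1048 0.2339] to [0.5068 0.0523 0.3   ] d [ 0.0655 -0.0525  0.0661] rot [0.027 0.208 0.005] F [ 0.6 -0.8  1. ] open -0.0001 t 5.4
q [-0.14  0.11 -0.41  2.25  0.52  0.56 -1.08]
s [(array([309.5, 163.3]), 0.92), (array([377.9, 192.1]), 0.27)] [312.83368204 165.89859141]
t [(array([334.8, 153.7]), 0.77)] [334.62473324 153.03448631]
```

View pics/h2.png

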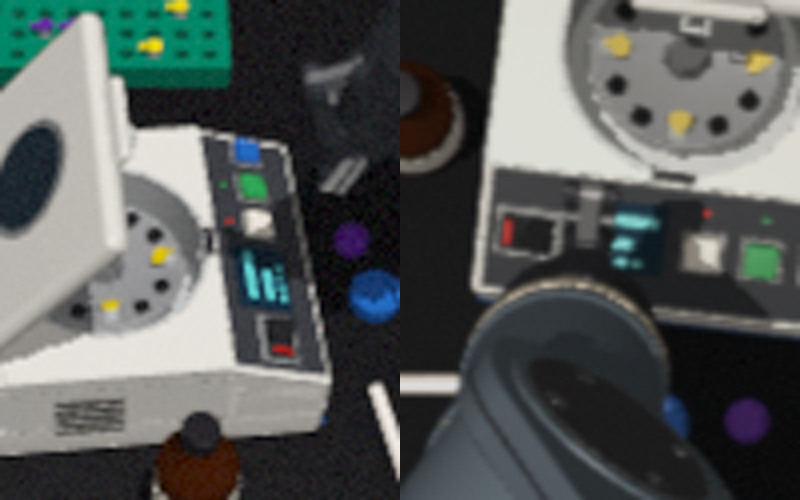

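The rocker now lies with its red half flat, as the red patch at (282,350) in the scene crop shows. The lid mark hasn't moved. Now I'll go up and over the lid's front edge.

Request:
{"name": "send_rows", "arguments": {
  "targets": [0.01,-0.015,0.045,0,0.04,0,0,0.02,-0.015,0.04,0,0.04,0,0,0.04,-0.015,0,0,0.04,0,0,0.04,-0.01,0,0,0.04,0,0,0.03,-0.005,0,0,0.03,0,0]
}}

```text
time: 6.1
position: [0.5801, 0.0461, 0.3061]
orientation: [0.074, 0.747, 0.659, 0.042]
ft_force: [0.7, -0.0, 1.2]
opening: 0.0002
```

```bash
python3 go.py m 40 0 290 0.12
```

```text
pos [0.5801 0.0461 0.3061] to [0.601  0.0406 0.29  ] d [ 0.0209 -0.0055 -0.0161] rot [0.04  0.042 0.004] F [ 0.7 -0.   1.2] open 0.0002 t 6.1
q [ 0.05  0.31 -0.36  1.71  0.24  1.02 -0.53]
```

Request:
{"name": "send_rows", "arguments": {
  "targets": [0.01,-0.004,0,0.02,0.02,0,0,0.01,-0.002,-0.006,0.02,0.02,0,0,0,0,-0.008,0,0,0,0,0,0,-0.008,0,0,0,0]
}}

```text
time: 6.5
position: [0.605, 0.0422, 0.2734]
orientation: [0.042, 0.75, 0.659, 0.035]
ft_force: [-0.3, -0.0, 0.5]
opening: 0.0003
```

```bash
python3 go.py m 40 0 270 0.12
python3 - <<'E'
from h import *
c=eyes.camera("scene");cv2.imwrite("pics/h3.png",cv2.resize(c["img"][100:250,240:440],None,fx=4,fy=4,interpolation=cv2.INTER_CUBIC))
E
```

```text
pos [0.605  0.0422 0.2734] to [0.601  0.0406 0.27  ] d [-0.0039 -0.0016 -0.0034] rot [ 0.001 -0.011  0.006] F [-0.3 -0.   0.5] open 0.0003 t 6.5
q [ 0.08  0.4  -0.36  1.66  0.21  1.02 -0.48]
```

View pics/h3.png

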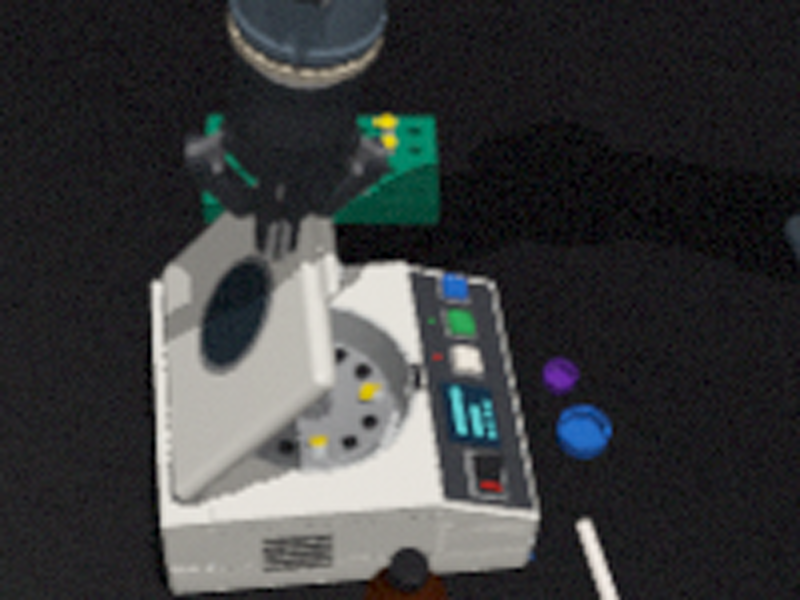

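The closed fingertip is just above and behind the lid's front edge, at crop (280,240). Now I'll follow the arc.

Request:
{"name": "send_rows", "arguments": {
  "targets": [0,0,-0.008,0,0,0,0,-0.004,0,-0.006,0,0,0,0,-0.008,0.001,-0.005,0,0,0,0,-0.008,0.001,-0.005,0,0,0,0]
}}

```text
time: 6.95
position: [0.5821, 0.0459, 0.2461]
orientation: [0.043, 0.749, 0.66, 0.035]
ft_force: [2.8, 0.1, 1.1]
opening: -0.0002
```

Run:
```python
from h import *
s=monitor.read_state();p=np.load("p.npy");t,Q=mach(p);print(np.round(Q.inv().apply(s["position"]-t),4),np.round(s["ft_force"],1),s["time"])
for n in("scene","top"):
  c=eyes.camera(n);print(n,[(np.round(m["point"],1),round(m["p"],2)) for m in eyes.mark_of("lid_push",c)[:2]],[np.round(proj([pts([*p[:3],a])["lid_push"]],c)[0],1).tolist() for a in(.9,.8,.7)])
```

```text
[0.0215 0.004  0.2461] [2.8 0.1 1.1] 6.95
scene [(array([318.1, 169.5]), 0.94), (array([377.7, 196.2]), 0.45)] [[312.9, 165.9], [317.9, 167.6], [322.4, 169.5]]
top [(array([178.3, 177.9]), 0.15)] [[334.6, 153.1], [333.8, 160.3], [333.0, 167.0]]
```

Request:
{"name": "send_rows", "arguments": {
  "targets": [-0.008,0.001,-0.008,0,0,0,0,-0.008,0.001,-0.008,0,0,0,0,-0.008,0.001,-0.009,0,0,0,0,-0.007,0.001,-0.009,0,0,0,0]
}}

```text
time: 7.55
position: [0.5527, 0.0499, 0.2144]
orientation: [0.044, 0.749, 0.66, 0.037]
ft_force: [-0.0, -0.8, 3.4]
opening: 0.0004
```

```bash
cat > l.py <<'E'
from h import *
s=monitor.read_state();p=np.load("p.npy");t,Q=mach(p);m=Q.inv().apply(s["position"]-t);print(np.round(m,4),np.round(s["ft_force"],1),s["time"])
from scipy.optimize import brentq
# lid angle at which the outer surface passes through the tip
g=lambda a:(m[2]-.114)*np.cos(a)-(.112-m[0])*np.sin(a)-.024
a=brentq(g,-.3,1.3);print("tip angle",a,"along",(m[2]-.114)*np.sin(a)+(.112-m[0])*np.cos(a))
E
python3 l.py
```

```text
[-0.0082  0.0044  0.2144] [-0.  -0.8  3.4] 7.55
tip angle 0.5420315955650888 along 0.1547675862083679
```

Request:
{"name": "send_rows", "arguments": {
  "targets": [-0.007,0.001,-0.009,0,0,0,0,-0.006,0.001,-0.01,0,0,0,0,-0.005,0,-0.01,0,0,0,0,-0.004,0,-0.01,0,0,0,0]
}}

```text
time: 7.95
position: [0.5294, 0.0527, 0.1739]
orientation: [0.044, 0.749, 0.66, 0.038]
ft_force: [-0.7, 2.2, 1.1]
opening: -0.0002
```

```bash
python3 l.py
```

```text
[-0.0317  0.0043  0.1739] [-0.7  2.2  1.1] 7.95
tip angle 0.24035721223470102 along 0.15387419299819255
```

Request:
{"name": "send_rows", "arguments": {
  "targets": [-0.004,0,-0.009,0,0,0,0,-0.003,0,-0.008,0,0,0,0,-0.002,0,-0.006,0,0,0,0,-0.001,0,-0.004,0,0,0,0,0,0,-0.003,0,0,0,0]
}}

```text
time: 8.45
position: [0.5182, 0.0531, 0.1411]
orientation: [0.044, 0.749, 0.66, 0.038]
ft_force: [-0.8, -0.4, 1.8]
opening: 0.0001
```

```bash
python3 l.py
```

```text
[-0.0429  0.0033  0.1411] [-0.8 -0.4  1.8] 8.45
tip angle 0.02014124636126617 along 0.15539419299869128
```

Request:
{"name": "send_rows", "arguments": {
  "targets": [0,0,-0.002,0,0,0,0,0,0,-0.001,0,0,0,0]
}}

```text
time: 8.65
position: [0.5179, 0.0531, 0.1383]
orientation: [0.044, 0.749, 0.66, 0.038]
ft_force: [-7.4, 0.8, 23.4]
opening: 0.0003
```

Request:
{"name": "send_rows", "arguments": {
  "targets": [0,0,-0.001,0,0,0,0]
}}

```text
time: 8.75
position: [0.5179, 0.0532, 0.1383]
orientation: [0.045, 0.749, 0.66, 0.038]
ft_force: [-7.4, -0.2, 23.7]
opening: 0.0
```

The lid has hit a hard stop at 24 N with the tip at 138 mm, so it is shut. Now I'll lift off and move to the blue key.

Request:
{"name": "send_rows", "arguments": {
  "targets": [0,0,0.015,0,0,0,0,-0.01,0,0.03,0,-0.03,0,0,-0.02,-0.02,0.02,0,-0.05,0,0,-0.025,-0.03,0,0,-0.05,0,0,-0.02,-0.025,0,0,-0.05,0,0]
}}

```text
time: 9.25
position: [0.445, -0.0204, 0.2059]
orientation: [0.106, 0.741, 0.654, 0.109]
ft_force: [0.6, -0.2, -0.0]
opening: 0.0001
```

```bash
python3 go.py pan 0 -93 40 0.36
```

```text
pos [ 0.445  -0.0204  0.2059] to [ 0.4387 -0.033   0.1334] d [-0.0063 -0.0126 -0.0725] rot [-0.029 -0.053 -0.003] F [ 0.6 -0.2 -0. ] open 0.0001 t 9.25
q [ 0.2   0.15 -0.34  2.29  0.25  0.42 -0.46]
```

Request:
{"name": "send_rows", "arguments": {
  "targets": [-0.003,-0.006,-0.02,-0.01,-0.02,0,0,-0.002,-0.004,-0.02,-0.01,-0.02,0,0,-0.001,-0.002,-0.02,-0.005,-0.01,0,0,0,0,-0.01,0,0,0,0,0,0,0,0,0,0,0]
}}

```text
time: 9.75
position: [0.4341, -0.0399, 0.1452]
orientation: [0.134, 0.74, 0.649, 0.115]
ft_force: [0.7, 0.1, 0.7]
opening: -0.0001
```

```bash
python3 go.py pan 0 -93 15 0.36
python3 - <<'E'
from h import *
P=[.463,.03,.1]
c=eyes.camera("scene");u=proj([P],c)[0].astype(int);t=eyes.camera("top");v=proj([P],t)[0].astype(int)
f=lambda c,u:cv2.resize(c["img"][u[1]-60:u[1]+65,u[0]-65:u[0]+35],None,fx=4,fy=4,interpolation=cv2.INTER_CUBIC)
cv2.imwrite("pics/h4.png",np.hstack([f(c,u),f(t,v)]))
E
```

```text
pos [ 0.4341 -0.0399  0.1452] to [ 0.4474 -0.0341  0.11  ] d [ 0.0133  0.0058 -0.0352] rot [ 0.004 -0.006  0.008] F [0.7 0.1 0.7] open -0.0001 t 9.75
q [ 0.09  0.24 -0.21  2.45  0.92  0.17 -1.12]
```

View pics/h4.png

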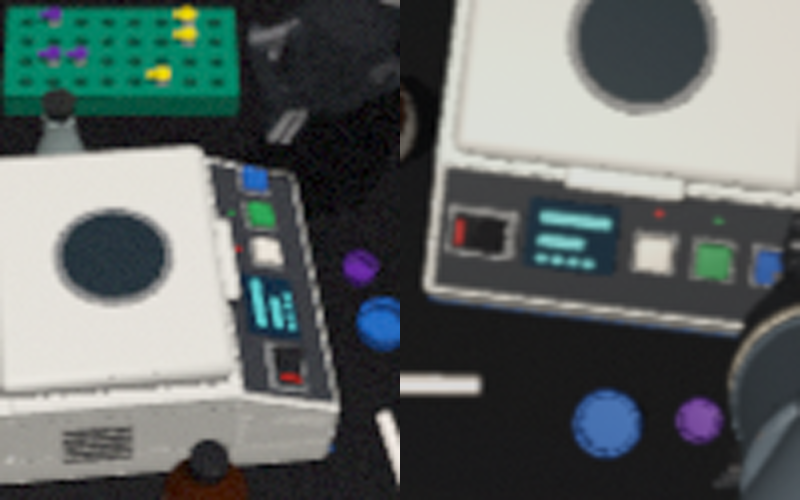

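The lid is shut and the rocker is on. The arm is at the limits of q4 and q6 here, so I'll reduce the tilt to 0.18 and aim slightly down-slope.

Request:
{"name": "send_rows", "arguments": {
  "targets": [0.003,0.002,0,0,0.06,0,0,0.003,0.002,0,0,0.06,0,0,0.002,0.001,-0.003,0,0.05,0,0,0,0,-0.003,0,0,0,0]
}}

```text
time: 10.25
position: [0.4443, -0.0309, 0.1432]
orientation: [0.075, 0.746, 0.66, 0.054]
ft_force: [0.6, 0.9, 0.1]
opening: 0.0003
```

```bash
python3 go.py pan -2 -93 15 0.18
```

```text
pos [ 0.4443 -0.0309  0.1432] to [ 0.4456 -0.0339  0.1093] d [ 0.0013 -0.003  -0.0338] rot [0.019 0.001 0.001] F [0.6 0.9 0.1] open 0.0003 t 10.25
q [ 0.33  0.32 -0.53  2.28  0.53  0.47 -0.74]
```

Request:
{"name": "send_rows", "arguments": {
  "targets": [0.001,-0.002,-0.012,0.01,0,0,0,0,-0.001,-0.012,0.009,0,0,0,0,0,-0.008,0,0,0,0,0,0,0,0,0,0,0]
}}

```text
time: 10.65
position: [0.4453, -0.0335, 0.1114]
orientation: [0.069, 0.747, 0.658, 0.064]
ft_force: [-0.1, -0.5, 0.4]
opening: -0.0003
```

```bash
python3 go.py pan -2 -93 10 0.18
```

```text
pos [ 0.4453 -0.0335  0.1114] to [ 0.4473 -0.0341  0.1047] d [ 0.0021 -0.0006 -0.0067] rot [-0.004  0.008  0.002] F [-0.1 -0.5  0.4] open -0.0003 t 10.65
q [ 0.29  0.37 -0.46  2.32  0.62  0.36 -0.82]
```

Request:
{"name": "send_rows", "arguments": {
  "targets": [0.001,0,-0.003,0,0,0,0,0.001,0,-0.003,0,0,0,0,0,0,-0.002,0,0,0,0]
}}

```text
time: 10.95
position: [0.4476, -0.0331, 0.1043]
orientation: [0.07, 0.747, 0.658, 0.065]
ft_force: [0.3, -1.1, 3.5]
opening: -0.0003
```

```bash
python3 go.py pan -2 -93 5 0.18
```

```text
pos [ 0.4476 -0.0331  0.1043] to [ 0.4491 -0.0343  0.1   ] d [ 0.0014 -0.0012 -0.0043] rot [-0.005  0.012  0.002] F [ 0.3 -1.1  3.5] open -0.0003 t 10.95
q [ 0.27  0.39 -0.43  2.33  0.65  0.33 -0.85]
```

Contact is at 3.5 N and the key is moving. I'll continue in small steps.

Request:
{"name": "send_rows", "arguments": {
  "targets": [0.001,0,-0.002,0,0,0,0,0,0,-0.0015,0,0,0,0]
}}

```text
time: 11.15
position: [0.4489, -0.0333, 0.101]
orientation: [0.07, 0.747, 0.658, 0.065]
ft_force: [0.3, -0.5, 5.4]
opening: 0.0
```

Request:
{"name": "send_rows", "arguments": {
  "targets": [0,0,-0.001,0,0,0,0]
}}

```text
time: 11.25
position: [0.4492, -0.0333, 0.1002]
orientation: [0.07, 0.747, 0.658, 0.066]
ft_force: [-1.3, -0.7, 5.5]
opening: -0.0
```

```bash
python3 go.py pan -2 -93 5 0.18
```

```text
pos [ 0.4492 -0.0333  0.1002] to [ 0.4491 -0.0343  0.1   ] d [-0.0001 -0.001  -0.0002] rot [-0.004  0.013  0.002] F [-1.3 -0.7  5.5] open -0.0 t 11.25
q [ 0.25  0.4  -0.41  2.33  0.67  0.32 -0.86]
```

Request:
{"name": "send_rows", "arguments": {
  "targets": [0,0,-0.001,0,0,0,0,0,0,-0.001,0,0,0,0]
}}

```text
time: 11.45
position: [0.4498, -0.0334, 0.0994]
orientation: [0.072, 0.747, 0.658, 0.066]
ft_force: [-10.9, 1.6, 31.6]
opening: -0.0001
```

```bash
python3 go.py pan -2 -93 5 0.18
```

```text
pos [ 0.4498 -0.0334  0.0994] to [ 0.4491 -0.0343  0.1   ] d [-0.0007 -0.0009  0.0006] rot [-0.003  0.016  0.002] F [-10.9   1.6  31.6] open -0.0001 t 11.45
q [ 0.25  0.4  -0.4   2.33  0.68  0.31 -0.87]
```

Run:
```python
from h import *
P=[.463,.03,.1]
c=eyes.camera("scene");t=eyes.camera("top");u=proj([P],c)[0].astype(int);v=proj([P],t)[0].astype(int)
f=lambda c,u:cv2.resize(c["img"][u[1]-60:u[1]+65,u[0]-65:u[0]+35],None,fx=4,fy=4,interpolation=cv2.INTER_CUBIC)
cv2.imwrite("pics/h5.png",np.hstack([f(c,u),f(t,v)]))
s=monitor.read_state();print(s["position"],s["ft_force"],s["time"],np.abs(s["qd"]).max())
```

```text
[ 0.44968721 -0.03340847  0.09953196] [-8.40332474  0.79448112 24.14222437] 11.55 0.005130212450110497
```

View pics/h5.png

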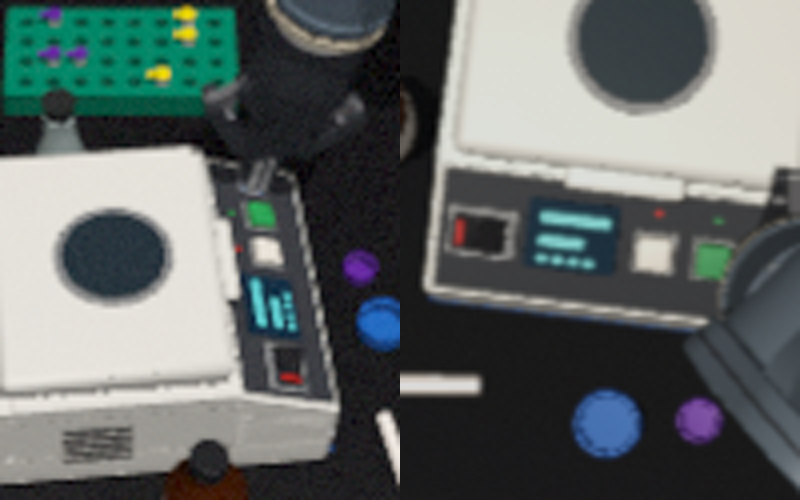

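Run:
```python
from h import *
for i in range(4):
    for _ in range(3): eyes.camera("scene")
    s=monitor.read_state();print(np.round(s["position"],5),np.round(s["ft_force"],1),s["time"])
```

```text
[ 0.44967 -0.0334   0.09956] [-9.2  0.2 24. ] 11.7
[ 0.4497  -0.0334   0.09956] [-8.3  0.4 24. ] 11.85
[ 0.44964 -0.0334   0.09955] [-8.4 -0.5 23.8] 12.0
[ 0.44966 -0.03342  0.09955] [-8.5  0.1 24.6] 12.15
```

The push holds steady at about 25 N, so I'm handing in.

```bash
python3 -c "
from plant import workorder,monitor
print(workorder.sign_off());s=monitor.read_state();print(s['ft_force'],s['time'])"
```

```text
the job is handed in; nothing more can be done
None
the job is handed in; nothing more can be done
```

I switched the machine on, pushed the lid shut, and pressed the blue key to its stop, in that order. I handed in at about 12.2 s with the key still held down.

- **Rocker:** the red half lay flat in the last picture. My final step drove into the stop harder than planned, about 91 N at the fingertip. That is under the 120 N wrist limit, and I backed off straight away.
- **Lid:** it closed along its arc and stopped hard at about 25 N, with the fingertip at 138 mm, the stated height of the shut lid. The pictures show it closed.
- **Blue key:** the force rose from 3.5 to about 5.5 N as it went down, then jumped at the stop. It then held steady at about 25 N with no drift over the last 0.6 s.
- **Other keys and objects:** I saw no contact with the white or green key, and nothing in view around the machine had moved. The tip box and white bottle were outside the last pictures.

Two things went less smoothly. The machine position fitted from the two cameras disagreed by 2–3 mm, which the force feedback covered. I also tilted the tool less for the blue key, because the arm was at its joint limits there. The lid angle and key travel were inferred from force and position, not measured directly.

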